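Clamp the sample box on the shaker

TASK

The sample box in the nest of the shaker has to be clamped down. With a fingertip or the outside of a finger, push the upright post on the clamp strap so that the strap swings over the box until it meets its stop; then push the cam lever fully down, so that the clamp foot presses on the box. Leave the box seated in its nest, and the tube, the beaker and the microtube rack standing where they are.

Things in the scene. Friction and masses are not known exactly. Their poses are not given: they have to be found in the camera images.
- shaker: Low bench shaker, fixed: white body, aluminium platform 180 (its x) x 230 (its y) mm, platform top 48 mm above the bench. Origin: centre of its underside, on the bench. Its -x side, with the control panel, faces roughly to the robot; +y is its left end. A steel post at x = 0, y = +68 mm carries the clamp strap; the box nest is centred at x = 0, y = -27 mm.
- nest (a point): Centre of the nest floor, on the platform top, 48 mm above the bench: four steel corner angles, 9 mm high, with 1.5 mm play round the box.
- box_centre (a point): Centre of the square flat closed sample box (blue lid, pale body), 132 x 132 x 53 mm (128 mm square below the lid), that lies loose in the nest; its top is 101 mm above the bench. Its lid stays shut. It is not to be lifted or shifted.
- cryo_box: The same sample box; origin at the centre of its underside. It starts seated, at point nest.
- strap (a joint): Angle of the clamp strap about the upright steel post, rad. 0: home at its stop, strap across the middle of the box, from the post towards the nest centre. Starts open at 1.1 to 1.75, pointing roughly to the shaker's -x; turns counter-clockwise (from above) to home. At q it points along (-sin q, -cos q) in the shaker's x, y. Stiff (0.2 N m), stays where left.
- strap_pivot (a point): On the axis of the strap, at the height of the strap's top face, 122 mm above the bench. The strap is a steel bar, 22 mm wide, 10 mm thick, its nose 139 mm from this axis.
- push_post (a point): Centre of the top of the upright push post on the strap's nose: a dark steel pin, 12 mm diameter, standing 32 mm proud of the strap (122 to 154 mm above the bench), 118 mm from the strap's axis.
- lever (a joint): Angle of the cam lever, rad, on a level axle above the post, riding on the strap. 0: leaning up at 50 degrees above level, away from the strap's nose; 0.873: fully down, level, at its stop. Starts at 0 to 0.12. Turns in the upright plane through the strap's length. Stiff (0.13 N m, a little more as the foot meets the box), stays where left.
- lever_pivot (a point): Middle of the lever's axle, on the strap's axis, 136 mm above the bench.
- lever_end (a point): Middle of the free end of the cam lever, 80 mm from the axle. The lever is a flat dark bar, 14 mm wide and 7 mm thick, with a black plastic pad 20 mm wide and 9 mm thick over its last 26 mm.
- clamp_foot: Round rubber foot, 24 mm diameter, under the strap, 95 mm from its axis; 2.5 to 3.5 mm above the box while the lever is up. The cam drives it down 7 mm; it is sprung, and with strap home and lever down presses on the middle of the box with 6 to 8 N. With the lever down it is too low to pass over the box. Origin: 7.5 mm above its lower face.
- tube50_1: Bystander: a loose 50 ml tube with a blue screw cap, 34 mm diameter, 115 mm high, standing on the bench in front of the shaker; origin at the centre of its underside.
- microtube_rack: Bystander: a loose orange rack with small tubes, 120 x 50 x 34 mm, on the bench in front of the shaker; origin at the centre of its underside.
- beaker: Bystander: a loose empty glass beaker, 55 mm diameter, 70 mm high, on the bench at the shaker's left end; origin at the centre of its underside.

How it is judged:
By the outcome, as a careful person would: the job done as asked, in the order asked, and still so for the second after the job is handed in, with the robot touching nothing.
It also fails if it takes over 43 s, if anything falls off the work surface, if the arm or the gripper's body presses on something with over 40 N, if the wrist force passes 120 N, or if a joint passes its speed limit or range.

ROBOT

A 6-joint arm with a two-finger parallel gripper is mounted at the origin on a cart in front of the work surface, level with it; the furniture and walls round the work are solid. World frame = base frame: x ahead of the robot, y to its left, z up, the work surface at z = 0. Lengths are in m, angles in rad, forces in N, time in s.
With the tool pointing down it reaches from about 0.3 to 0.775 m from the base axis. Payload 14.6 kg.
Tool frame: the origin (TCP) lies at the very end of the fingers, on their centre line; the grasp point (between the pads) lies 19 mm behind it; z points along the fingers, y is the direction in which the jaws open and shut (so a half turn about z gives the same grasp; the last joint's range is limited). The gripper opens to 94 mm and grips with 3 to 60 N. Pads are 16 mm wide; open, the fingers measure 119 mm over their backs; the gripper's body (75 mm by 177 mm) begins 78 mm behind the grasp point.
Start: joints at [1.147, 0.3, 1.521, -0, 1.321, -0.067], TCP at [0.192, 0.515, 0.205] pointing down, gripper open.
Joint ranges: [-3.03, 3.03], [-0.79, 2.21], [0.23, 2.52], [-1.04, 4.18], [0, 3.07], [-2.55, 2.55]. Speed limits (rad/s): [2.22, 2.22, 2.57, 3.14, 3.14, 3.14].

INTERFACE

Orientations are given as [roll, pitch, yaw] about the fixed x, y, z axes, in that order (R = Rz(yaw) Ry(pitch) Rx(roll)).
In Python, from station import get_obs, vision, hand_in gives the robot as it stands.
- The arm moves only by the tool play_rows, never from a script. Its argument "moves" is a list of rows, each an object with "claw": the opening, from 0 (shut) to 1 (fully open); "linear": the shift along the tool's x, y, z in mm, a list of three; "turn": the turn, a rotation vector about the tool's x, y, z in rad, a list of three. In form: [{"claw": claw, "linear": [tx, ty, tz], "turn": [ax, ay, az]}, ...]. A call has 1 to 8 rows; each row is the pose to reach, as a shift and turn from the pose measured when the call began, along the tool's axes at that moment; what a row does not reach only later rows make up. A row lasts 1/8 s, in which the tool goes at most 62.5 mm and 10.7 degrees, less where a joint would pass 70% of its speed; a pose out of reach is approached as far as the arm can. A call with a gripper value outside its range is refused whole. The fingers move at their own pace and stop on an object; "force" is the grip in N (left out, the last holds). Time passes only in rows, so rows that repeat a pose let the fingers close. It gives the time, the measured TCP pose, the force and the opening at its end, in the units of the state.
- get_obs(): the state, without advancing time (a new reading comes with each control period).
- vision.camera(name): name is "scene" or "top"; returns the picture (400x640x3 uint8, blue, green, red); there is no depth.
- vision.camera_info(name): a dict with "camera_matrix" (3x3 intrinsics, pixels), "k1" (the pictures are not rectified: a ray, as slopes to the right and down, at radius r is drawn at 1 + k1 r^2 times it, then the intrinsics apply), "rvec" (rotation vector, rad) and "tvec" (3), from world to camera coordinates, as OpenCV has them. Camera axes: x right, y down, z forward; pixel columns grow to the right and rows downward; lengths in m; the calibration is good to about 2 mm. A picture is of the moment at which its call begins. camera_info takes no time and is no camera call.
- hand_in(): hands the job in, once; it reports no verdict.
The state is a dict: "time_s": time; "qpos": joint angles; "joint_vel": joint speeds; "tau": joint torques, N m; "ee_pos": TCP position; "eef_rot": TCP orientation; "force": force on the tool from outside, world axes, zero at the start; "moment": the same for the moment, N m; "grip_width": finger opening in m.
Only numpy, scipy, OpenCV 4.12 (cv2) and the standard library are available. Lean on these libraries where they do the work, as an engineer would, in place of code of your own. Each camera call takes 0.05 s, during which the arm holds its last target.

## Working session

There is one attempt and no reset: what is moved stays moved. The work goes in short steps, Python scripts to look and compute and a tool call to move; the robot and the scene stay as the last step left them, time stands still between calls to the robot, and variables do not carry over. Pictures are saved under pics/ and viewed, and the job is handed in when it is done.

Besides the shell and the picture viewer there is one more tool, called after "Call:" by a JSON object that holds its "method" and its "body". play_rows: Moves the arm, as the interface text tells. Its arguments: {"type":"object","properties":{"moves":{"type":"array","items":{"type":"object","properties":{"claw":{"type":"number"},"linear":{"type":"array","items":{"type":"number"}},"turn":{"type":"array","items":{"type":"number"}}}}},"force":{"type":"number"}},"required":["moves"]}

```bash
mkdir -p pics; ls
python3 - <<'E'
from station import get_obs, vision
import cv2
for n in("scene","top"):
    cv2.imwrite(f"pics/{n}0.png",vision.camera(n)); print(n,vision.camera_info(n))
print(get_obs())
E
```

```text
pics
scene {'camera_matrix': array([[412.96346152,   0.        , 324.41010688],
       [  0.        , 412.96346152, 197.78810857],
       [  0.        ,   0.        ,   1.        ]]), 'k1': -0.08519131374084982, 'rvec': array([ 2.18135934, -0.59573857,  0.3094223 ]), 'tvec': array([-0.31786491,  0.37414844,  0.56699044])}
top {'camera_matrix': array([[425.44714054,   0.        , 316.66771752],
       [  0.        , 425.44714054, 196.15301352],
       [  0.        ,   0.        ,   1.        ]]), 'k1': -0.11047905120589138, 'rvec': array([ 2.17851314, -2.13803151,  0.10213187]), 'tvec': array([0.24184864, 0.53558437, 0.94330539])}
{'time_s': 0.1, 'qpos': array([ 1.14738377e+00,  3.00416401e-01,  1.52150400e+00, -3.82727446e-05,
        1.32067162e+00, -6.65916181e-02]), 'joint_vel': array([ 0.00212101, -0.00136951, -0.00126746, -0.00181017, -0.00021142,
        0.00030795]), 'tau': array([ 7.30232823e-04, -5.32642114e+01, -3.53283763e+01,  7.09270779e-02,
        2.34931230e-02, -8.87187275e-05]), 'ee_pos': array([0.19202953, 0.51515003, 0.20494893]), 'eef_rot': array([-3.14059304e+00, -2.95098743e-05,  2.78478120e+00]), 'force': array([ 0.08026584,  0.55111227, -0.05693047]), 'moment': array([-0.04089135,  0.00457202,  0.01763373]), 'grip_width': 0.09395915837737523}
```

View pics/scene0.png

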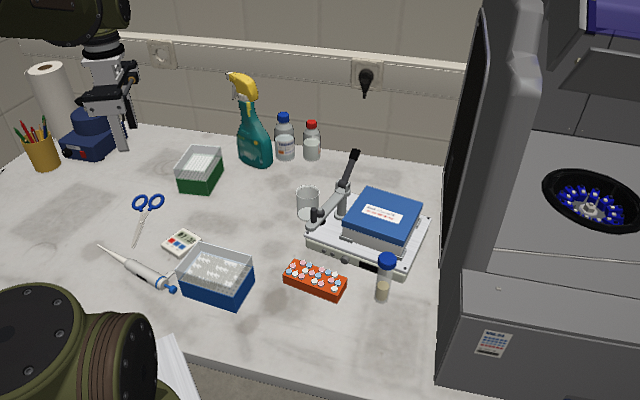

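View pics/top0.png

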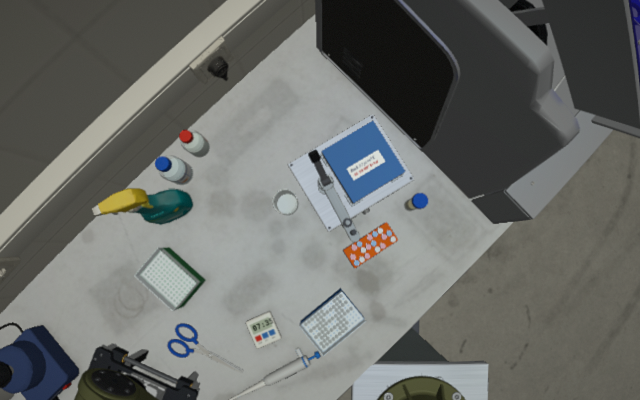

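The shaker is at about (350,170) in top, with the box lid around (365,160), the lever pad at (315,156) and the strap nose near (350,230). A large machine stands to the right. I'll zoom in next.

```bash
cat > h.py <<'E'
import numpy as np, cv2
from station import get_obs, vision
def P(n):
    i=vision.camera_info(n); R=cv2.Rodrigues(i['rvec'])[0]; return i,R,i['tvec']
def proj(n,p):
    i,R,t=P(n); K=i['camera_matrix']
    return cv2.projectPoints(np.asarray(p,float).reshape(-1,1,3),i['rvec'],i['tvec'],K,np.array([i['k1'],0,0,0.]))[0].reshape(-1,2)
def ray(n,uv):
    i,R,t=P(n)
    u=cv2.undistortPoints(np.asarray(uv,float).reshape(-1,1,2),i['camera_matrix'],np.array([i['k1'],0,0,0.])).reshape(-1,2)
    d=np.c_[u,np.ones(len(u))]@R; return -R.T@t, d/np.linalg.norm(d,axis=1)[:,None]
def onz(n,uv,z):
    c,d=ray(n,uv); return c+d*((z-c[2])/d[:,2])[:,None]
def tri(uvs,uvt):
    c1,d1=ray("scene",[uvs]);c2,d2=ray("top",[uvt]);d1=d1[0];d2=d2[0]
    s=np.linalg.lstsq(np.c_[d1,-d2],c2-c1,rcond=None)[0]
    a=c1+s[0]*d1;b=c2+s[1]*d2; return (a+b)/2,np.linalg.norm(a-b)
E
python3 - <<'E'
import cv2
a=cv2.imread('pics/top0.png')[100:290,260:450]; cv2.imwrite('pics/topz.png',cv2.resize(a,(760,600) if 0 else (600,600),interpolation=cv2.INTER_CUBIC))
a=cv2.imread('pics/scene0.png')[140:310,270:440]; cv2.imwrite('pics/scenez.png',cv2.resize(a,(600,600),interpolation=cv2.INTER_CUBIC))
E
```

```text
(no output)
```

View pics/topz.png

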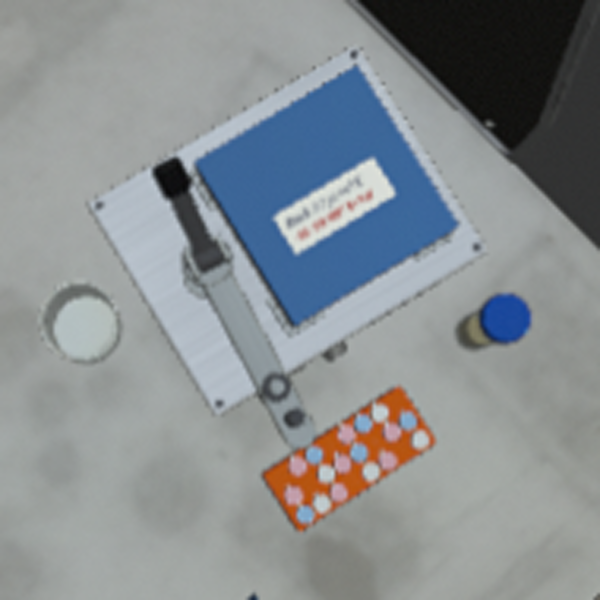

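View pics/scenez.png

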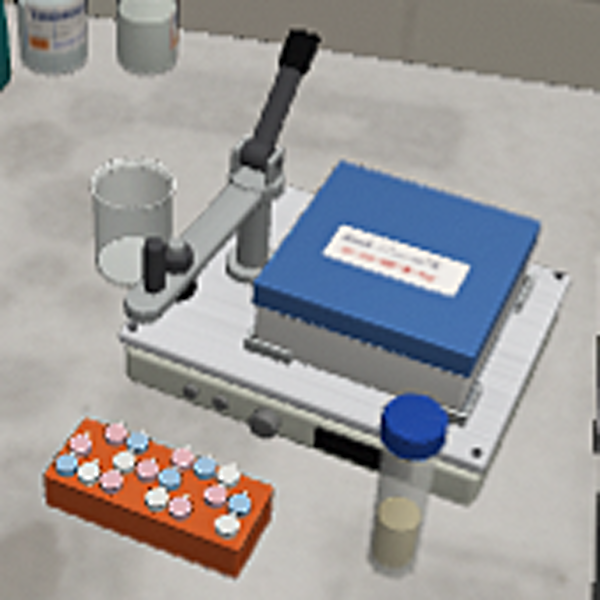

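```bash
cat > m.py <<'E'
from h import *
T=lambda p:np.array(p)/3.1579+[260,100]
S=lambda p:np.array(p)/3.529+[270,140]
pc=onz("top",T([(88,204),(356,47),(484,250),(217,413)]),.048)
print("platform",pc.round(4).tolist(), "edges",np.linalg.norm(pc-np.roll(pc,-1,0),axis=1))
c=pc.mean(0); ex=((pc[1]-pc[2])+(pc[0]-pc[3])); ey=(pc[0]-pc[1])+(pc[3]-pc[2])
ax=np.arctan2(ex[1],ex[0]); ay=np.arctan2(ey[1],ey[0])-np.pi/2; print("yaw",ax,ay,"c",c)
E
python3 - <<'E'
from m import *
# lid mask
im=cv2.imread('pics/top0.png'); hsv=cv2.cvtColor(im,cv2.COLOR_BGR2HSV)
m=cv2.inRange(hsv,(100,120,60),(125,255,255)); m[:110]=0;m[205:]=0;m[:,:315]=0;m[:,412:]=0
m=cv2.morphologyEx(m,cv2.MORPH_CLOSE,np.ones((3,3)))
k=max(cv2.findContours(m,0,2)[0],key=cv2.contourArea); q=cv2.boxPoints(cv2.minAreaRect(k)); w=onz("top",q,.101)
print("lid",w.round(4).tolist(),np.linalg.norm(w-np.roll(w,-1,0),axis=1),w.mean(0)); e=w[1]-w[0]; print(np.arctan2(e[1],e[0]))
yaw=(ax+ay)/2
R=np.array([[np.cos(yaw),-np.sin(yaw)],[np.sin(yaw),np.cos(yaw)]])
print("nest",c[:2]+R@[0,-.027],"pivot",c[:2]+R@[0,.068])
for n,s,t in(("post",(153,240),(293,417)),("leverend",(303,40),(172,172))):
    print(n,tri(S(s),T(t)), onz("top",[T(t)],.154)[0], onz("scene",[S(s)],.154)[0])
print("tube",onz("top",[T((507,317))],.115)[0]); print("beaker",onz("top",[T((85,328))],0.002)[0])
print("rack",onz("top",T([(262,475),(402,387),(435,440),(302,530)]),.034).round(3).tolist())
E
```

```text
platform [[0.6, 0.3184, 0.048], [0.7201, 0.1259, 0.048], [0.5717, 0.0335, 0.048], [0.4519, 0.2232, 0.048]] edges [0.22689425 0.17475078 0.22442239 0.17613582]
yaw 0.5643460047477595 0.560401913886241 c [0.58592694 0.17524704 0.048     ]
lid [[0.6203, 0.2431, 0.101], [0.693, 0.1319, 0.101], [0.5805, 0.0634, 0.101], [0.51, 0.1738, 0.101]] [0.13291074 0.1317292  0.13091592 0.13025025] [0.60096872 0.15304696 0.101     ]
-0.9915991707513123
nest [0.60032324 0.15240526] pivot [0.54966961 0.23277448]
post (array([0.4483474 , 0.1764142 , 0.15433108]), np.float64(0.002521067036413996)) [0.44723415 0.17696965 0.154     ] [0.44970559 0.17625602 0.154     ]
leverend (array([0.59561651, 0.2545714 , 0.19069103]), np.float64(0.00245894354215389)) [0.60222512 0.25602619 0.154     ] [0.63209742 0.30148814 0.154     ]
tube [0.51675774 0.03264763 0.115     ]
beaker [0.51457002 0.32207528 0.002     ]
rack [[0.409, 0.19, 0.034], [0.473, 0.09, 0.034], [0.436, 0.066, 0.034], [0.37, 0.161, 0.034]]
```

Run:
```python
from h import *
for n in("scene","top"): print(n,ray(n,[(320,200)])[0])
for p in [(376,100+5),(420,148),(450,178),(500,221)]: print(p,*[onz("top",[p],z)[0].round(3) for z in(0,.2,.3)])
im=cv2.imread('pics/top0.png')[0:240,300:600]; cv2.imwrite('pics/topm.png',cv2.resize(im,(750,600),interpolation=cv2.INTER_CUBIC))
```

```text
scene [ 0.15475156 -0.3388029   0.65097455]
top [0.42496913 0.23665459 0.99928089]
(376, 105) [0.76  0.112 0.   ] [0.693 0.137 0.2  ] [0.659 0.15  0.3  ]
(420, 148) [0.655 0.006 0.   ] [0.609 0.052 0.2  ] [0.586 0.075 0.3  ]
(450, 178) [ 0.584 -0.066  0.   ] [ 0.552 -0.005  0.2  ] [0.536 0.025 0.3  ]
(500, 221) [ 0.483 -0.186  0.   ] [ 0.471 -0.102  0.2  ] [ 0.465 -0.059  0.3  ]
```

View pics/topm.png

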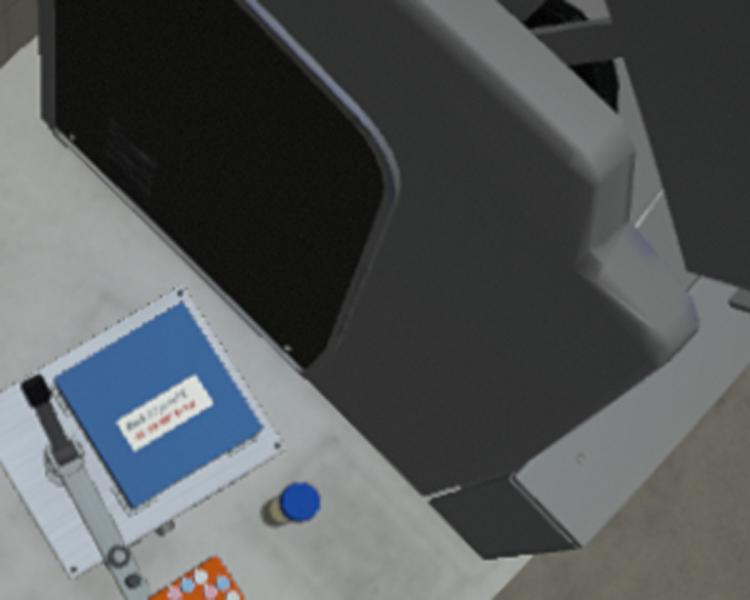

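Call:
{"method": "play_rows", "body": {"moves": [{"claw": 0, "linear": [-40, -25, 0], "turn": [0, 0, 0.16]}, {"claw": 0, "linear": [-80, -50, 0], "turn": [0, 0, 0.32]}, {"claw": 0, "linear": [-120, -75, 0], "turn": [0, 0, 0.48]}, {"claw": 0, "linear": [-160, -100, 0], "turn": [0, 0, 0.64]}, {"claw": 0, "linear": [-200, -125, 0], "turn": [0, 0, 0.8]}, {"claw": 0, "linear": [-240, -150, 0], "turn": [0, 0, 0.96]}, {"claw": 0, "linear": [-280, -175, 0], "turn": [0, 0, 1.12]}, {"claw": 0, "linear": [-320, -200, 0], "turn": [0, 0, 1.28]}], "force": 20}}

```text
time_s: 1.1
ee_pos: [0.4227, 0.2146, 0.205]
eef_rot: [-3.141, 0.001, 1.5]
force: [0.8, 0.3, 0.1]
grip_width: 0.0177
```

```bash
cat > plan.py <<'E'
from h import *
from scipy.spatial.transform import Rotation as Ro
piv=np.array([.5495,.2335])
def tgt(thdeg,gap,r=.121,z=.132):
    th=np.radians(thdeg);u=np.array([np.cos(th),np.sin(th)]);t=np.array([-u[1],u[0]])
    p=piv+r*u-t*(.0185+gap); return np.r_[p,z],th+np.pi
def rows(ts):
    o=get_obs();R0=Ro.from_euler('xyz',o['eef_rot']);p0=o['ee_pos']
    for p,y in ts:
        R=Ro.from_euler('xyz',[np.pi,0,y])
        print(np.round(R0.inv().apply(np.array(p)-p0)*1000).astype(int).tolist(),(R0.inv()*R).as_rotvec().round(2).tolist(),"world",np.round(p,3))
E
python3 - <<'E'
from plan import *
a=tgt(-150.8,.02)
rows([(np.r_[a[0][:2],.205],a[1]),a,tgt(-150.8,.005)])
E
```

```text
[-6, 3, 0] [-0.0, 0.0, 0.99] world [0.425 0.208 0.205]
[-6, 3, 73] [-0.0, 0.0, 0.99] world [0.425 0.208 0.132]
[-19, 11, 73] [-0.0, 0.0, 0.99] world [0.432 0.195 0.132]
```

Call:
{"method": "play_rows", "body": {"moves": [{"claw": 0, "linear": [-3, 1, 0], "turn": [0, 0, 0.17]}, {"claw": 0, "linear": [-5, 2, 0], "turn": [0, 0, 0.34]}, {"claw": 0, "linear": [-6, 3, 5], "turn": [0, 0, 0.51]}, {"claw": 0, "linear": [-6, 3, 20], "turn": [0, 0, 0.68]}, {"claw": 0, "linear": [-6, 3, 35], "turn": [0, 0, 0.85]}, {"claw": 0, "linear": [-6, 3, 50], "turn": [0, 0, 0.99]}, {"claw": 0, "linear": [-6, 3, 65], "turn": [0, 0, 0.99]}, {"claw": 0, "linear": [-6, 3, 73], "turn": [0, 0, 0.99]}]}}

```text
time_s: 2.1
ee_pos: [0.4249, 0.2082, 0.1311]
eef_rot: [3.141, 0.002, 0.513]
force: [0.1, 0.7, 0.7]
grip_width: 0.0005
```

Run:
```python
from plan import *
a=vision.camera("scene")
cv2.imwrite('pics/s1.png',cv2.resize(a[100:310,230:440],(600,600),interpolation=cv2.INTER_CUBIC))
o=get_obs();print(o['time_s'],o['ee_pos'],o['eef_rot'],o['force'],o['grip_width'])
rows([tgt(-150.8+d,g) for d,g in((0,.005),(0,0),(4,0),(9,0),(14,0))])
```

```text
2.15 [0.4246796  0.20810277 0.13051227] [3.14126494e+00 2.88157290e-03 5.12140435e-01] [-0.66615939 -0.55557116 -1.00423521] 0.0005136005409854888
[0, 15, -1] [0.0, 0.0, 0.0] world [0.432 0.195 0.132]
[0, 20, -1] [0.0, 0.0, 0.0] world [0.435 0.191 0.132]
[-1, 29, -1] [0.0, 0.0, -0.07] world [0.438 0.183 0.132]
[-1, 39, -1] [0.0, 0.0, -0.15] world [0.443 0.173 0.132]
[-1, 50, -1] [-0.0, 0.0, -0.24] world [0.449 0.164 0.132]
```

View pics/s1.png

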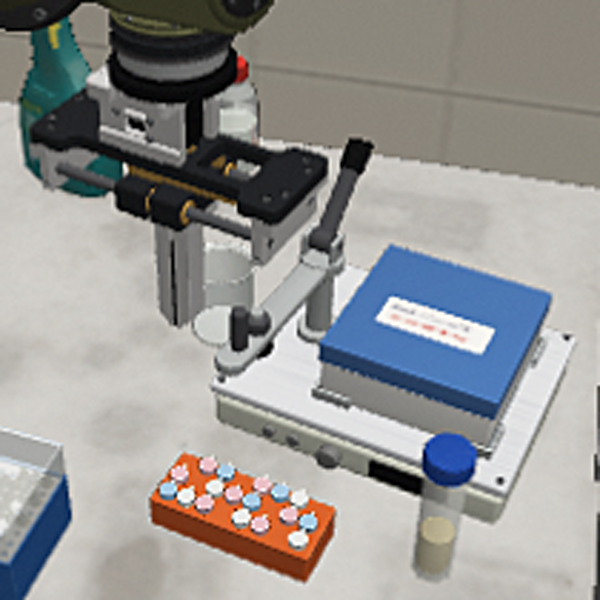

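The closed finger, with its tip at zoomed pixel (175,325), is about 20 mm left of the push post at (240,330). The body is clear of the lever. I'll make contact gently.

Call:
{"method": "play_rows", "body": {"moves": [{"claw": 0, "linear": [0, 8, -2], "turn": [0, 0, 0]}, {"claw": 0, "linear": [0, 14, -2], "turn": [0, 0, 0]}, {"claw": 0, "linear": [0, 18, -2], "turn": [0, 0, 0]}, {"claw": 0, "linear": [0, 22, -2], "turn": [0, 0, 0]}, {"claw": 0, "linear": [-1, 26, -2], "turn": [0, 0, -0.03]}, {"claw": 0, "linear": [-1, 29, -2], "turn": [0, 0, -0.07]}, {"claw": 0, "linear": [-1, 34, -2], "turn": [0, 0, -0.11]}, {"claw": 0, "linear": [-1, 39, -2], "turn": [0, 0, -0.15]}]}}

```text
time_s: 3.15
ee_pos: [0.4427, 0.1735, 0.1325]
eef_rot: [-3.141, 0.003, 0.664]
force: [-2.2, 0.7, 0.5]
grip_width: 0.0008
```

Run:
```python
from plan import *
for n,c in(("scene",(100,310,230,440)),("top",(100,290,260,450))):
    a=vision.camera(n); a=a[c[0]:c[1],c[2]:c[3]]
    cv2.imwrite(f'pics/{n}2.png',cv2.resize(a,(600,600),interpolation=cv2.INTER_CUBIC))
o=get_obs();print(o['time_s'],o['ee_pos'],o['eef_rot'],o['force'],o['grip_width'])
rows([tgt(-150.8+d,0) for d in range(14,47,4)])
```

```text
3.25 [0.44300005 0.17333205 0.1325115 ] [-3.14136353e+00  3.02744620e-03  6.62370445e-01] [ 0.46550995 -0.33058059  0.32828832] 0.0006034735331819371
[-1, 11, 1] [-0.0, 0.0, -0.09] world [0.449 0.164 0.132]
[-1, 19, 1] [-0.0, 0.0, -0.16] world [0.454 0.157 0.132]
[-1, 28, 1] [-0.0, 0.0, -0.23] world [0.459 0.151 0.132]
[0, 36, 1] [-0.0, 0.0, -0.3] world [0.465 0.145 0.132]
[2, 45, 0] [-0.0, 0.0, -0.37] world [0.472 0.139 0.132]
[4, 53, 0] [-0.0, 0.0, -0.44] world [0.478 0.134 0.132]
[6, 61, 0] [-0.0, 0.0, -0.51] world [0.486 0.129 0.132]
[10, 69, 0] [-0.0, 0.0, -0.58] world [0.493 0.125 0.132]
[13, 77, 0] [-0.0, 0.0, -0.65] world [0.501 0.121 0.132]
```

View pics/scene2.png

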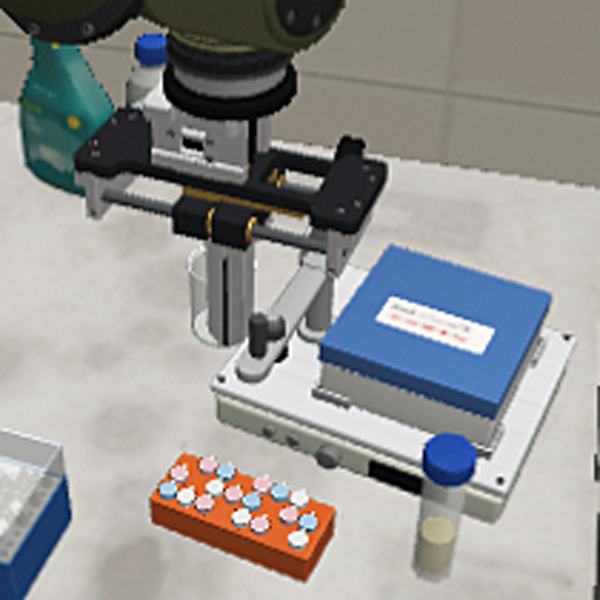

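View pics/top2.png

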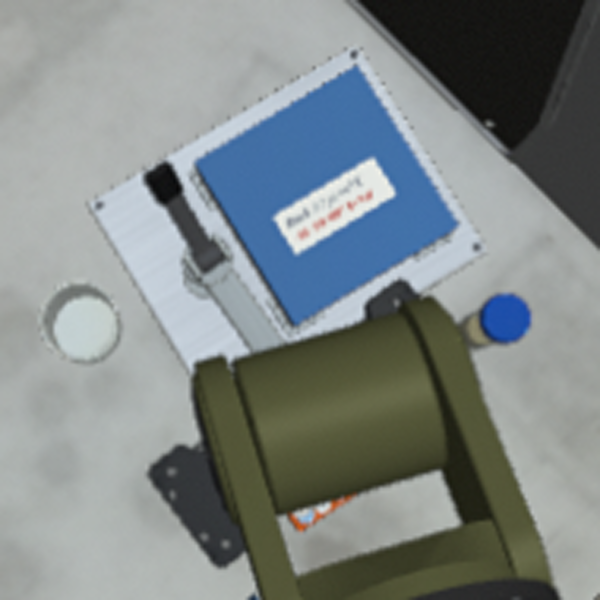

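The strap has turned about 8° and the post, at zoomed scene pixel (260,333), is against the finger. I'll continue the arc.

Call:
{"method": "play_rows", "body": {"moves": [{"claw": 0, "linear": [-1, 11, 0], "turn": [0, 0, -0.09]}, {"claw": 0, "linear": [-1, 19, 0], "turn": [0, 0, -0.16]}, {"claw": 0, "linear": [-1, 28, 0], "turn": [0, 0, -0.23]}, {"claw": 0, "linear": [0, 36, 0], "turn": [0, 0, -0.3]}, {"claw": 0, "linear": [2, 45, 0], "turn": [0, 0, -0.37]}, {"claw": 0, "linear": [4, 53, 0], "turn": [0, 0, -0.44]}, {"claw": 0, "linear": [6, 61, 0], "turn": [0, 0, -0.51]}, {"claw": 0, "linear": [10, 69, 0], "turn": [0, 0, -0.58]}]}}

```text
time_s: 4.25
ee_pos: [0.4932, 0.1249, 0.1324]
eef_rot: [-3.139, 0.003, 1.244]
force: [-1.2, -0.8, 0.6]
grip_width: 0.0001
```

Run:
```python
from plan import *
for n,c in(("scene",(100,310,230,440)),):
    a=vision.camera(n); a=a[c[0]:c[1],c[2]:c[3]]
    cv2.imwrite(f'pics/{n}3.png',cv2.resize(a,(600,600),interpolation=cv2.INTER_CUBIC))
o=get_obs();print(o['time_s'],o['ee_pos'],o['eef_rot'],o['force'],o['grip_width'])
rows([tgt(-150.8+d,0) for d in range(46,75,4)])
```

```text
4.3 [0.49402523 0.12458854 0.13242692] [-3.13967250e+00  2.65118404e-03  1.24683603e+00] [-0.13969062 -0.21620329 -0.66162645] -2.6024382659603908e-05
[-1, 7, 0] [-0.0, 0.0, -0.07] world [0.501 0.121 0.132]
[-1, 16, 0] [-0.0, 0.0, -0.14] world [0.509 0.118 0.132]
[-1, 24, 0] [-0.0, 0.0, -0.21] world [0.517 0.116 0.132]
[-1, 33, 0] [-0.0, 0.0, -0.28] world [0.525 0.114 0.132]
[1, 41, 0] [-0.0, 0.0, -0.34] world [0.534 0.112 0.132]
[3, 50, 0] [-0.0, 0.0, -0.41] world [0.542 0.111 0.132]
[5, 58, 0] [-0.0, 0.0, -0.48] world [0.551 0.111 0.132]
[8, 66, 0] [-0.0, 0.0, -0.55] world [0.559 0.111 0.132]
```

View pics/scene3.png

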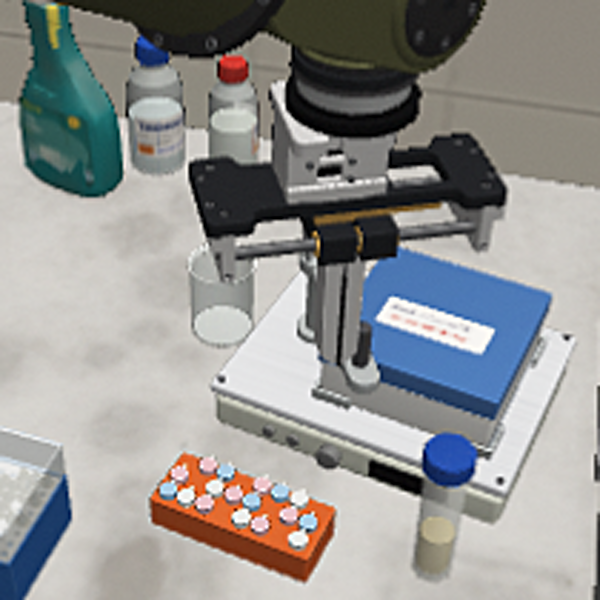

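The strap is at the box edge, with the post at zoomed pixel (362,340) ahead of the finger. I'll carry on.

Call:
{"method": "play_rows", "body": {"moves": [{"claw": 0, "linear": [-1, 7, 0], "turn": [0, 0, -0.07]}, {"claw": 0, "linear": [-1, 16, 0], "turn": [0, 0, -0.14]}, {"claw": 0, "linear": [-1, 24, 0], "turn": [0, 0, -0.21]}, {"claw": 0, "linear": [-1, 33, 0], "turn": [0, 0, -0.28]}, {"claw": 0, "linear": [1, 41, 0], "turn": [0, 0, -0.34]}, {"claw": 0, "linear": [3, 50, 0], "turn": [0, 0, -0.41]}, {"claw": 0, "linear": [5, 58, 0], "turn": [0, 0, -0.48]}, {"claw": 0, "linear": [8, 66, 0], "turn": [0, 0, -0.55]}]}}

```text
time_s: 5.3
ee_pos: [0.5591, 0.1112, 0.1322]
eef_rot: [-3.138, 0.001, 1.797]
force: [-1.5, -0.6, 0.6]
grip_width: 0.0002
```

Run:
```python
from plan import *
for n,c in(("scene",(100,310,230,440)),):
    a=vision.camera(n); a=a[c[0]:c[1],c[2]:c[3]]
    cv2.imwrite(f'pics/{n}4.png',cv2.resize(a,(600,600),interpolation=cv2.INTER_CUBIC))
o=get_obs();print(o['time_s'],o['ee_pos'],o['eef_rot'],o['force'],o['grip_width'])
rows([tgt(-150.8+d,0) for d in (77,80,83,86,88,90,91,92,93,94,95,97)])
```

```text
5.35 [0.55984799 0.11122263 0.13221585] [-3.13862391e+00  1.32908425e-03  1.80048490e+00] [ 0.21965978 -0.03598967 -0.03976469] 0.000701952366034056
[0, 6, 0] [-0.0, 0.0, -0.05] world [0.565 0.112 0.132]
[-1, 12, 0] [-0.0, 0.0, -0.11] world [0.572 0.113 0.132]
[-1, 19, 0] [-0.0, 0.0, -0.16] world [0.578 0.114 0.132]
[-1, 25, 0] [-0.0, 0.0, -0.21] world [0.584 0.116 0.132]
[0, 29, 0] [-0.0, 0.0, -0.25] world [0.588 0.117 0.132]
[0, 33, 0] [-0.0, 0.0, -0.28] world [0.592 0.119 0.132]
[0, 36, 0] [-0.0, 0.0, -0.3] world [0.594 0.12  0.132]
[1, 38, 0] [-0.0, 0.0, -0.31] world [0.596 0.12  0.132]
[1, 40, 0] [-0.0, 0.0, -0.33] world [0.598 0.121 0.132]
[1, 42, 0] [-0.0, 0.0, -0.35] world [0.6   0.122 0.132]
[2, 44, 0] [-0.0, 0.0, -0.37] world [0.602 0.123 0.132]
[3, 48, 0] [-0.0, 0.0, -0.4] world [0.606 0.125 0.132]
```

View pics/scene4.png

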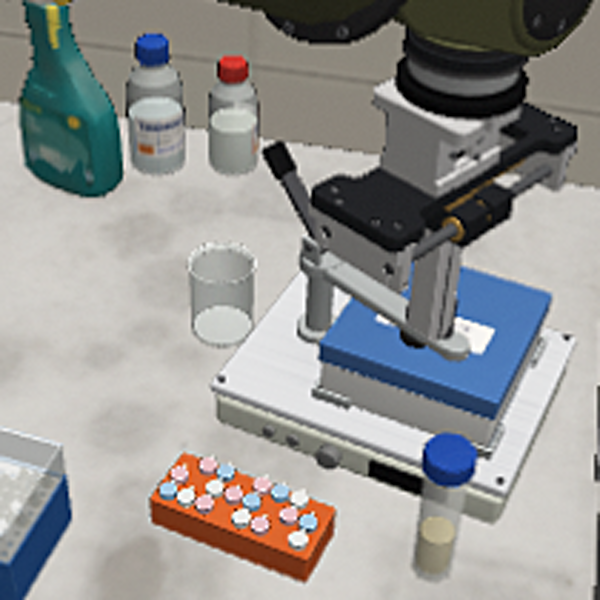

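The strap is well over the box. I'll finish slowly and watch the force for the stop.

Call:
{"method": "play_rows", "body": {"moves": [{"claw": 0, "linear": [0, 6, 0], "turn": [0, 0, -0.05]}, {"claw": 0, "linear": [-1, 12, 0], "turn": [0, 0, -0.11]}, {"claw": 0, "linear": [-1, 19, 0], "turn": [0, 0, -0.16]}, {"claw": 0, "linear": [-1, 25, 0], "turn": [0, 0, -0.21]}, {"claw": 0, "linear": [0, 29, 0], "turn": [0, 0, -0.25]}, {"claw": 0, "linear": [0, 33, 0], "turn": [0, 0, -0.28]}, {"claw": 0, "linear": [0, 35, 0], "turn": [0, 0, -0.3]}, {"claw": 0, "linear": [0, 36, 0], "turn": [0, 0, -0.3]}]}}

```text
time_s: 6.35
ee_pos: [0.5948, 0.1196, 0.132]
eef_rot: [-3.138, 0.0, 2.1]
force: [-1.5, 0.8, 0.2]
grip_width: 0.0006
```

Call:
{"method": "play_rows", "body": {"moves": [{"claw": 0, "linear": [0, 1, 0], "turn": [0, 0, -0.01]}, {"claw": 0, "linear": [0, 2, 0], "turn": [0, 0, -0.02]}]}}

```text
time_s: 6.6
ee_pos: [0.5966, 0.1204, 0.132]
eef_rot: [-3.138, 0.001, 2.12]
force: [-0.9, -2.0, 0.8]
grip_width: 0.0004
```

Call:
{"method": "play_rows", "body": {"moves": [{"claw": 0, "linear": [0, 1, 0], "turn": [0, 0, -0.01]}, {"claw": 0, "linear": [0, 2, 0], "turn": [0, 0, -0.02]}]}}

```text
time_s: 6.85
ee_pos: [0.5985, 0.1213, 0.1321]
eef_rot: [-3.138, 0.001, 2.141]
force: [-0.7, -2.0, -0.2]
grip_width: 0.0007
```

Call:
{"method": "play_rows", "body": {"moves": [{"claw": 0, "linear": [0, 1, 0], "turn": [0, 0, 0]}, {"claw": 0, "linear": [0, 2, 0], "turn": [0, 0, 0]}]}}

```text
time_s: 7.1
ee_pos: [0.5994, 0.1218, 0.132]
eef_rot: [-3.136, 0.0, 2.141]
force: [-12.1, -7.9, 6.0]
grip_width: 0.0007
```

Call:
{"method": "play_rows", "body": {"moves": [{"claw": 0, "linear": [0, 1, 0], "turn": [0, 0, 0]}, {"claw": 0, "linear": [0, 2, 0], "turn": [0, 0, 0]}]}}

```text
time_s: 7.35
ee_pos: [0.5995, 0.1219, 0.1319]
eef_rot: [-3.13, -0.0, 2.14]
force: [-19.4, -12.1, 9.4]
grip_width: 0.0001
```

The force rose to about 23 N and the TCP stopped advancing, so the strap has met its stop. I'll back off and rise.

Call:
{"method": "play_rows", "body": {"moves": [{"claw": 0, "linear": [0, -8, 0], "turn": [0, 0, 0]}, {"claw": 0, "linear": [0, -20, 0], "turn": [0, 0, 0]}, {"claw": 0, "linear": [0, -25, -25], "turn": [0, 0, 0]}, {"claw": 0, "linear": [0, -30, -60], "turn": [0, 0, 0]}, {"claw": 0, "linear": [0, -60, -100], "turn": [0, 0, 0]}, {"claw": 0, "linear": [0, -100, -120], "turn": [0, 0, 0]}, {"claw": 0, "linear": [0, -140, -120], "turn": [0, 0, 0]}, {"claw": 0, "linear": [0, -160, -120], "turn": [0, 0, 0]}]}}

```text
time_s: 8.35
ee_pos: [0.4644, 0.0356, 0.2542]
eef_rot: [-3.132, 0.0, 2.14]
force: [-0.7, 0.2, -0.6]
grip_width: 0.0005
```

Run:
```python
from plan import *
for n,c in(("scene",(140,310,270,440)),("top",(100,290,260,450))):
    a=vision.camera(n); a=a[c[0]:c[1],c[2]:c[3]]
    cv2.imwrite(f'pics/{n}5.png',cv2.resize(a,(600,600),interpolation=cv2.INTER_CUBIC))
o=get_obs();print(o['time_s'],o['ee_pos'],o['eef_rot'],o['force'],o['grip_width'])
```

```text
8.45 [0.46484627 0.03564588 0.25431841] [-3.13193172e+00  3.20567168e-04  2.13923142e+00] [-0.47823696  0.48747187 -0.84308127] 0.0005319477196540163
```

View pics/scene5.png

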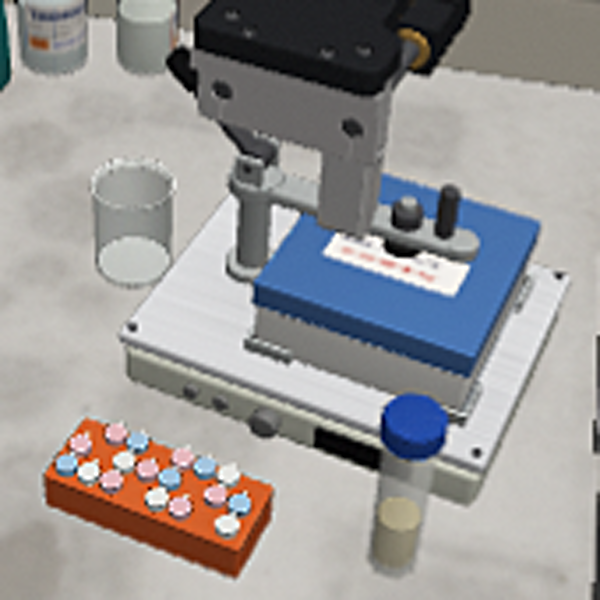

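View pics/top5.png

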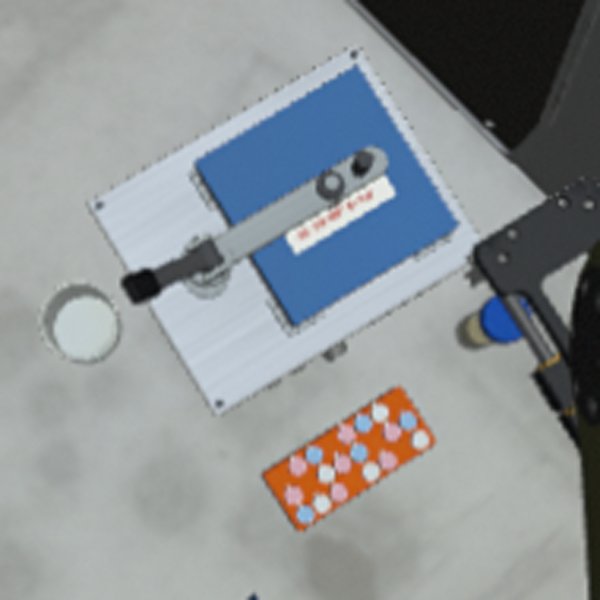

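The strap lies across the box middle: post at zoomed top pixel (362,163), lever pad at (140,285). The bystanders and the box are unmoved. Now I'll check the angles and plan the lever push.

Run:
```python
from m import *
from plan import *
p=onz("top",[T((362,162))],.154)[0]; s=onz("scene",[S((450,190))],.154)[0]; print("post",p,s,tri(S((450,190)),T((362,162))))
m=(p+s)/2; d=m[:2]-piv; print("ang",np.degrees(np.arctan2(d[1],d[0])),np.linalg.norm(d), "home",np.degrees(yaw if 0 else (ax+ay)/2)-90)
e=onz("top",[T((140,286))],.195)[0]; d=e[:2]-piv; print("lever end",e,np.degrees(np.arctan2(d[1],d[0])),np.linalg.norm(d))
a=np.radians(122.2);u=np.array([np.cos(a),np.sin(a)])
y=get_obs()['eef_rot'][2]
for ph in (50,44,36,28,20,12,6,0):
    f=np.radians(ph); r=.066; 
    q=np.r_[piv+u*r*np.cos(f),.136+r*np.sin(f)+.0045/np.cos(f)]
    print(ph,q.round(4))
rows([(np.r_[piv+u*.046,.27],y),(np.r_[piv+u*.046,.22],y)])
```

```text
platform [[0.6, 0.3184, 0.048], [0.7201, 0.1259, 0.048], [0.5717, 0.0335, 0.048], [0.4519, 0.2232, 0.048]] edges [0.22689425 0.17475078 0.22442239 0.17613582]
yaw 0.5643460047477595 0.560401913886241 c [0.58592694 0.17524704 0.048     ]
post [0.61096677 0.13431422 0.154     ] [0.61502529 0.13134202 0.154     ] (array([0.61324415, 0.13284132, 0.15320247]), np.float64(0.004874390563753413))
ang -57.75944338947141 0.11902341452767631 home -57.778345623074024
lever end [0.5232823  0.27298885 0.195     ] 123.58124444233268 0.047399758244969746
50 [0.5269 0.2694 0.1936]
44 [0.5242 0.2737 0.1881]
36 [0.521  0.2787 0.1804]
28 [0.5184 0.2828 0.1721]
20 [0.5165 0.286  0.1634]
12 [0.5151 0.2881 0.1543]
6 [0.5145 0.289  0.1474]
0 [0.5143 0.2893 0.1405]
[167, 178, -17] [-0.01, 0.0, -0.0] world [0.525 0.272 0.27 ]
[167, 178, 33] [-0.01, 0.0, -0.0] world [0.525 0.272 0.22 ]
```

Call:
{"method": "play_rows", "body": {"moves": [{"claw": 0, "linear": [20, 22, -17], "turn": [0, 0, 0]}, {"claw": 0, "linear": [45, 48, -17], "turn": [0, 0, 0]}, {"claw": 0, "linear": [70, 75, -17], "turn": [0, 0, 0]}, {"claw": 0, "linear": [95, 101, -17], "turn": [0, 0, 0]}, {"claw": 0, "linear": [120, 128, -17], "turn": [0, 0, 0]}, {"claw": 0, "linear": [145, 155, -17], "turn": [0, 0, 0]}, {"claw": 0, "linear": [167, 178, -17], "turn": [0, 0, 0]}, {"claw": 0, "linear": [167, 178, 33], "turn": [0, 0, 0]}]}}

```text
time_s: 9.45
ee_pos: [0.5261, 0.275, 0.2211]
eef_rot: [-3.138, 0.001, 2.142]
force: [0.4, -0.1, -1.6]
grip_width: 0.0009
```

Run:
```python
from plan import *
for n,c in(("scene",(100,310,230,440)),):
    a=vision.camera(n); a=a[c[0]:c[1],c[2]:c[3]]
    cv2.imwrite(f'pics/{n}6.png',cv2.resize(a,(600,600),interpolation=cv2.INTER_CUBIC))
o=get_obs();print(o['time_s'],o['ee_pos'],o['eef_rot'],o['force'],o['grip_width'])
a=np.radians(122.2);u=np.array([np.cos(a),np.sin(a)]);y=o['eef_rot'][2]
def t(ph,dz=0):
    f=np.radians(ph); return np.r_[piv+u*(.08*np.cos(f)-.007),.136+.08*np.sin(f)+.0045*np.cos(f)+dz],y
rows([t(50,.01),t(50),t(45),t(40),t(35),t(30),t(25),t(20),t(15),t(10),t(6),t(3),t(0),t(0,-.003)])
```

```text
9.5 [0.52317837 0.27279934 0.21186695] [-3.12541163e+00 -8.49828161e-04  2.14087985e+00] [-0.60258967 -0.95110036 -7.18146196] 0.00045011010350770093
[-3, 1, 2] [-0.02, -0.0, 0.0] world [0.526 0.271 0.21 ]
[-3, 1, 12] [-0.02, -0.0, 0.0] world [0.526 0.271 0.2  ]
[2, 2, 16] [-0.02, -0.0, 0.0] world [0.523 0.275 0.196]
[7, 2, 21] [-0.02, -0.0, 0.0] world [0.521 0.279 0.191]
[11, 2, 26] [-0.02, -0.0, 0.0] world [0.518 0.283 0.186]
[15, 2, 32] [-0.02, -0.0, 0.0] world [0.516 0.286 0.18 ]
[18, 2, 38] [-0.02, -0.0, 0.0] world [0.515 0.289 0.174]
[21, 2, 44] [-0.02, -0.0, 0.0] world [0.513 0.291 0.168]
[23, 2, 51] [-0.02, -0.0, 0.0] world [0.512 0.293 0.161]
[24, 2, 58] [-0.02, -0.0, 0.0] world [0.511 0.294 0.154]
[25, 3, 63] [-0.02, -0.0, 0.0] world [0.511 0.295 0.149]
[26, 3, 67] [-0.02, -0.0, 0.0] world [0.511 0.295 0.145]
[26, 3, 71] [-0.02, -0.0, 0.0] world [0.511 0.295 0.14 ]
[26, 3, 74] [-0.02, -0.0, 0.0] world [0.511 0.295 0.138]
```

View pics/scene6.png

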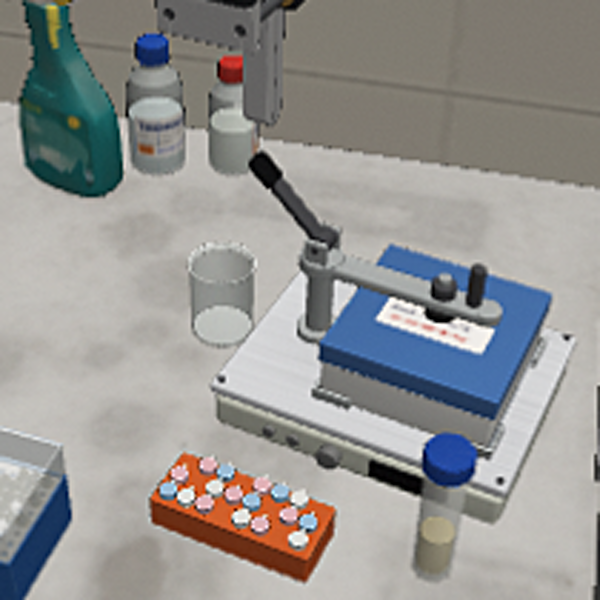

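The fingertip, at zoomed pixel (262,118), is just above the lever pad at (265,165). I'll press the lever down along its arc.

Call:
{"method": "play_rows", "body": {"moves": [{"claw": 0, "linear": [-3, 1, 5], "turn": [-0.02, 0, 0]}, {"claw": 0, "linear": [-3, 1, 9], "turn": [-0.02, 0, 0]}, {"claw": 0, "linear": [-3, 1, 12], "turn": [-0.02, 0, 0]}, {"claw": 0, "linear": [2, 2, 16], "turn": [-0.02, 0, 0]}, {"claw": 0, "linear": [7, 2, 21], "turn": [-0.02, 0, 0]}, {"claw": 0, "linear": [11, 2, 26], "turn": [-0.02, 0, 0]}, {"claw": 0, "linear": [15, 2, 32], "turn": [-0.02, 0, 0]}]}}

```text
time_s: 10.38
ee_pos: [0.5162, 0.2869, 0.1799]
eef_rot: [3.137, -0.001, 2.141]
force: [1.0, 2.4, 3.2]
grip_width: 0.0005
```

Run:
```python
from plan import *
for n,c in(("scene",(100,310,230,440)),):
    a=vision.camera(n); a=a[c[0]:c[1],c[2]:c[3]]
    cv2.imwrite(f'pics/{n}7.png',cv2.resize(a,(600,600),interpolation=cv2.INTER_CUBIC))
o=get_obs();print(o['time_s'],o['ee_pos'],o['eef_rot'],o['force'],o['grip_width'])
a=np.radians(122.2);u=np.array([np.cos(a),np.sin(a)]);y=o['eef_rot'][2]
def t(ph,dz=0):
    f=np.radians(ph); return np.r_[piv+u*(.08*np.cos(f)-.007),.136+.08*np.sin(f)+.0045*np.cos(f)+dz],y
rows([t(25),t(20),t(15),t(10),t(6),t(3),t(0),t(0,-.003)])
```

```text
10.425 [0.51573049 0.28699562 0.17891284] [ 3.13816982e+00 -1.37634942e-03  2.14129310e+00] [0.72738926 2.32797039 1.94946901] 9.947289256184938e-05
[2, 0, 5] [0.0, -0.0, -0.0] world [0.515 0.289 0.174]
[5, 0, 11] [0.0, -0.0, -0.0] world [0.513 0.291 0.168]
[7, 0, 18] [0.0, -0.0, -0.0] world [0.512 0.293 0.161]
[8, 0, 25] [0.0, -0.0, -0.0] world [0.511 0.294 0.154]
[9, 0, 30] [0.0, -0.0, -0.0] world [0.511 0.295 0.149]
[10, 0, 34] [0.0, -0.0, -0.0] world [0.511 0.295 0.145]
[10, 0, 38] [0.0, -0.0, -0.0] world [0.511 0.295 0.14 ]
[10, 0, 41] [0.0, -0.0, -0.0] world [0.511 0.295 0.138]
```

View pics/scene7.png

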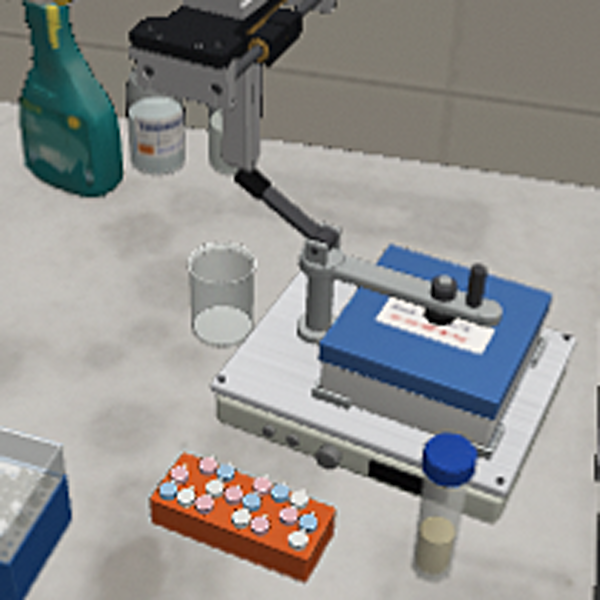

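The lever is following, pad at (250,180) under the fingertip. I'll continue to the stop.

Call:
{"method": "play_rows", "body": {"moves": [{"claw": 0, "linear": [1, 0, 5], "turn": [0, 0, 0]}, {"claw": 0, "linear": [3, 0, 11], "turn": [0, 0, 0]}, {"claw": 0, "linear": [5, 0, 18], "turn": [0, 0, 0]}, {"claw": 0, "linear": [6, 0, 24], "turn": [0, 0, 0]}, {"claw": 0, "linear": [7, 0, 29], "turn": [0, 0, 0]}, {"claw": 0, "linear": [7, 0, 33], "turn": [0, 0, 0]}, {"claw": 0, "linear": [7, 0, 35], "turn": [0, 0, 0]}, {"claw": 0, "linear": [7, 0, 36], "turn": [0, 0, 0]}]}}

```text
time_s: 11.42
ee_pos: [0.512, 0.2929, 0.1429]
eef_rot: [3.138, -0.001, 2.141]
force: [-1.2, 0.5, 2.4]
grip_width: 0.0008
```

Call:
{"method": "play_rows", "body": {"moves": [{"claw": 0, "linear": [0, 0, 1], "turn": [0, 0, 0]}, {"claw": 0, "linear": [0, 0, 2], "turn": [0, 0, 0]}]}}

```text
time_s: 11.68
ee_pos: [0.5121, 0.2929, 0.1409]
eef_rot: [3.138, -0.001, 2.141]
force: [-2.3, 1.3, 2.3]
grip_width: 0.0008
```

Call:
{"method": "play_rows", "body": {"moves": [{"claw": 0, "linear": [0, 0, 1], "turn": [0, 0, 0]}, {"claw": 0, "linear": [0, 0, 2], "turn": [0, 0, 0]}]}}

```text
time_s: 11.92
ee_pos: [0.5123, 0.2931, 0.1401]
eef_rot: [3.137, -0.001, 2.141]
force: [-5.8, -0.1, 16.0]
grip_width: 0.0004
```

Call:
{"method": "play_rows", "body": {"moves": [{"claw": 0, "linear": [0, 0, 1], "turn": [0, 0, 0]}, {"claw": 0, "linear": [0, 0, 1], "turn": [0, 0, 0]}]}}

```text
time_s: 12.18
ee_pos: [0.5123, 0.2931, 0.1402]
eef_rot: [3.136, -0.001, 2.141]
force: [-6.5, -0.3, 11.8]
grip_width: 0.0005
```

Call:
{"method": "play_rows", "body": {"moves": [{"claw": 0, "linear": [0, 0, 2], "turn": [0, 0, 0]}, {"claw": 0, "linear": [0, 0, 3], "turn": [0, 0, 0]}]}}

```text
time_s: 12.42
ee_pos: [0.5128, 0.2934, 0.1397]
eef_rot: [3.134, -0.001, 2.141]
force: [-8.9, -2.2, 25.6]
grip_width: 0.0002
```

Call:
{"method": "play_rows", "body": {"moves": [{"claw": 0, "linear": [0, 0, -5], "turn": [0, 0, 0]}, {"claw": 0, "linear": [0, 0, -20], "turn": [0, 0, 0]}, {"claw": 0, "linear": [0, 0, -60], "turn": [0, 0, 0]}, {"claw": 0, "linear": [0, 0, -100], "turn": [0, 0, 0]}, {"claw": 0, "linear": [40, -20, -120], "turn": [0, 0, 0]}, {"claw": 0, "linear": [90, -60, -120], "turn": [0, 0, 0]}, {"claw": 0, "linear": [130, -100, -120], "turn": [0, 0, 0]}, {"claw": 0, "linear": [150, -130, -120], "turn": [0, 0, 0]}]}}

```text
time_s: 13.42
ee_pos: [0.3195, 0.3492, 0.2594]
eef_rot: [3.133, -0.001, 2.143]
force: [1.1, 0.3, 0.4]
grip_width: 0.0002
```

Run:
```python
from plan import *
for n,c in(("scene",(140,310,270,440)),("top",(100,290,260,450))):
    a=vision.camera(n); cv2.imwrite(f"pics/{n}8raw.png",a);a=a[c[0]:c[1],c[2]:c[3]]
    cv2.imwrite(f'pics/{n}8.png',cv2.resize(a,(600,600),interpolation=cv2.INTER_CUBIC))
o=get_obs();print(o['time_s'],o['ee_pos'],o['eef_rot'],o['force'],o['grip_width'])
```

```text
13.525 [0.31927943 0.34914832 0.25982446] [ 3.13243664e+00 -1.07847539e-03  2.14393425e+00] [ 0.10846319 -0.31677549  0.29632116] 0.0005657760773441013
```

View pics/scene8.png

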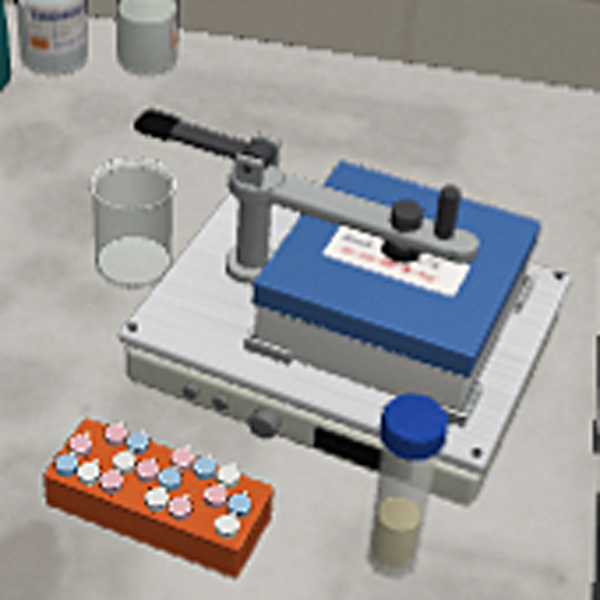

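View pics/top8.png

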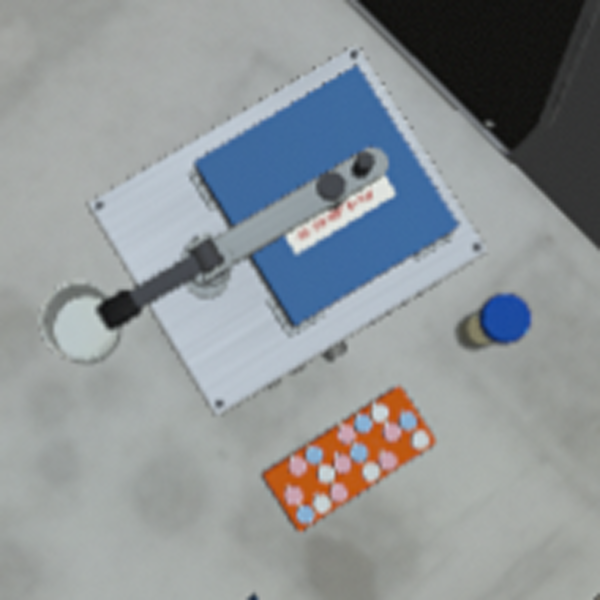

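The lever is down, pad at (118,310) in zoomed top. The strap is still home and the box and bystanders are in place. Last, a numeric check that the lever is level.

Run:
```python
from m import *
from plan import piv
# pad end centre
e=tri(S((138,122)),T((105,315))); print("lever end",e, np.linalg.norm(e[0][:2]-piv))
p=onz("top",[T((362,162))],.154)[0]; print("post",p)
u=np.array([np.cos(2.1328),np.sin(2.1328)])
print("pred end, level",(proj("scene",[np.r_[piv+u*.08,.136]])-[270,140])*3.529,(proj("top",[np.r_[piv+u*.08,.136]])-[260,100])*3.158)
a,b=[cv2.imread(f) for f in('pics/top0.png','pics/top8raw.png')]
for nm,(x0,y0,x1,y1) in dict(rack=(340,218,402,272),tube=(400,185,435,215),beaker=(272,188,294,218)).items():
    print(nm,cv2.absdiff(a,b)[y0:y1,x0:x1].mean())
```

```text
platform [[0.6, 0.3184, 0.048], [0.7201, 0.1259, 0.048], [0.5717, 0.0335, 0.048], [0.4519, 0.2232, 0.048]] edges [0.22689425 0.17475078 0.22442239 0.17613582]
yaw 0.5643460047477595 0.560401913886241 c [0.58592694 0.17524704 0.048     ]
lever end (array([0.5103923 , 0.29848174, 0.13427823]), np.float64(0.002200421421765605)) 0.0758421957306816
post [0.61096677 0.13431422 0.154     ]
pred end, level [[132.58190666 118.98668202]] [[ 99.69716404 321.59383735]]
rack 8.598964555953803
tube 4.996190476190476
beaker 9.815656565656566
```

```bash
python3 -c "
from station import hand_in; print(hand_in())"
```

```text
the job is handed in; nothing more can be done
None
```

The sample box is clamped: the strap is home on its stop and the cam lever is fully down. I handed the job in at about 13.5 s, with the arm clear of everything.

- **Strap:** I pushed the post round its arc with the outside of the closed fingers. At the end the force rose from about 2 N to 23 N and the tool stopped advancing. The strap then measured -57.8°, which matches the home direction I worked out from the platform corners.
- **Lever:** I pressed it down with the fingertips. It stopped at a tip height of 140 mm, where a level lever should be, and the force rose to about 26 N. After I backed off, its end measured about 134 mm high against 136 mm expected, within the calibration.
- **Box and bystanders:** In the last pictures the box looks seated in its nest. The tube, beaker and rack appear at the same pixel positions as at the start.
- **Checks that disagreed or were left open:**
  - The two camera rays to the post missed each other by 4.9 mm, from hand-picked pixels.
  - A before-and-after picture difference was non-zero at the tube, rack and beaker (mean 5 to 10 grey levels). I put this down to noise and the strap and lever moving nearby, and did not check it further.
  - The foot's pressing force could not be measured; it is inferred from the strap and lever positions.

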